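Tip the red-faced tube over and butt it against the stop bar

ROBOT

A 6-joint arm with a two-finger parallel gripper is mounted at the origin on the work surface. World frame = base frame: x ahead of the robot, y to its left, z up, the work surface at z = 0. Lengths are in m, angles in rad, forces in N, time in s.
With the tool pointing down it reaches from about 0.4 to 0.825 m from the base axis. Payload 7 kg.
Tool frame: the origin (TCP) lies at the very end of the fingers, on their centre line; the grasp point (between the pads) lies 19 mm behind it; z points along the fingers, y is the direction in which the jaws open and shut (so a half turn about z gives the same grasp; the last joint's range is limited). The gripper opens to 88 mm and grips with 3 to 60 N. Pads are 19 mm wide; open, the fingers measure 130 mm over their backs; the gripper's body (78 mm by 193 mm) begins 47 mm behind the grasp point.
Start: joints at [-0.893, 0.359, 0.012, 0, -1.224, -0.288], TCP at [0.256, -0.624, 0.227] pointing down, gripper open.
Joint ranges: [-3.07, 3.07], [-1.43, 2.12], [-1.02, 1.25], [-3.03, 1.67], [-3.05, -0], [-3.03, 3.03]. Speed limits (rad/s): [2.39, 2.39, 3.01, 3.14, 3.14, 3.14].

INTERFACE

Orientations are given as [roll, pitch, yaw] about the fixed x, y, z axes, in that order (R = Rz(yaw) Ry(pitch) Rx(roll)).
In Python, from station import arm, eyes, job, outline_of gives the robot as it stands.
- The arm moves only by the tool apply_moves, never from a script. Its argument "moves" is a list of rows, each a list of 5 numbers: the opening, from -1 (shut) to 1 (fully open), then the shift along the tool's x, y, z in m, then the turn about the tool's z in rad. A call has 1 to 12 rows; each row shifts and turns the commanded pose from where the row before left it, along the tool's axes as they then stand; what a row does not reach is not made up. A row lasts 1/12 s, in which the tool goes at most 41.7 mm and 7.16 degrees, less where a joint would pass 70% of its speed; a pose out of reach is approached as far as the arm can. A call with a gripper value outside its range is refused whole. The fingers move at their own pace and stop on an object; "newtons" is the grip in N (left out, the last holds). Time passes only in rows, so rows that do not move let the fingers close. It gives the time, the measured TCP pose, the force and the opening at its end, in the units of the state.
- arm.get_state(): the state, without advancing time (a new reading comes with each control period).
- eyes.grab_frame(name): name is "scene" or "top"; returns a dict with "color" (420x560x3 uint8, red, green, blue), "z_map" (420x560 float32, m along the optical axis (not along the pixel's ray), 0 where there is no reading), "camera_matrix" (3x3 intrinsics, pixels), "extrinsics" (4x4, takes a point from camera to world coordinates). Camera axes: x right, y up, looking along -z (the intrinsics and any distortion apply to the point x, -y, -z); pixel columns grow to the right and rows downward; lengths in m; the calibration is good to about 2 mm. A picture is of the moment at which its call begins.
- job.job_done(): hands the job in, once; it reports no verdict.
Trained networks look in a picture, given as the dict that the camera call returned (one of the last four; its "shot" number tells which), for a name from the list of things; names that differ only in an ending like _2 or _b are one class to them, and where a whole thing is asked for, a point or a joint stands for the part that bears it (a point fixed in the world has none). Each returns a list of dicts, best first, with "score" (0 to 1); they miss things now and then, are a little off and sometimes report something else, mostly with a low value. They report only what shows in the picture. A call takes as long as a camera call. They do not tell look-alikes from the thing itself.
- outline_of(label, picture): "region" (420x560 bool, what is visible of it) and "extent" ([left, top, right, bottom] in pixels, round what is visible of it).
The state is a dict: "t": time; "q": joint angles; "qd": joint speeds; "joint_efforts": joint torques, N m; "eef_pos": TCP position; "ee_rot": TCP orientation; "force": force on the tool from outside, world axes, zero at the start; "moment": the same for the moment, N m; "width": finger opening in m.
Only numpy, scipy, OpenCV 4.12 (cv2) and the standard library are available. Lean on these libraries where they do the work, as an engineer would, in place of code of your own. Each camera call takes 0.05 s, during which the arm holds its last target.

TASK

By pushing only, tip the standing square tube that has one red face over so that it lies on its side with the red face up, then push it sideways until its long side lies flush along the dark stop bar, anywhere within the bar's length. Never lift the tube off the table, and leave the plain tube and everything else on the table where it is.

Things in the scene. Friction and masses are not known exactly. Their poses are not given: they have to be found in the camera images.
- tube: Loose square steel tube 50 x 50 x 120 mm, 0.5 kg, open ends, bare with one long face red; stands on end, about 60 to 110 mm clear of one side of the bar. Origin at its middle (60 mm up standing, 25 lying). z: along its length; x: out of the red face, which first looks away from the robot, within 35 degrees. Pushed near the top of the red face it tips past 23 degrees and falls red face up.
- stop_bar: Dark straight bar screwed to the table, 300 mm long (its x axis), 40 mm wide (its y axis), 40 mm high with two bolt heads up to 48 mm. Origin at the middle of its underside, so its two long side faces lie at y = +20 mm and -20 mm. It runs roughly away from the robot (x axis within 12 degrees of the world's x).
- plain_tube: A second tube of the same size standing on end on the other side of the stop bar, bare metal with no red face; must not be disturbed. Origin at its middle, z along its length.
- mallet: Bystander: mallet lying flat, 320 mm long wood handle and white head 60 mm in diameter, to the right of the work. Origin on the table under the handle, x towards the head.
- pliers: Bystander: pliers with red handles lying flat, 195 mm long, 15 mm high, to the left. Origin at the pivot, on the table, x towards the jaws.
- puck_a: Bystander: round brass clamping puck, 54 mm in diameter, 52 mm high, to the right. Origin at the centre of its underside.
- puck_b: Bystander: a second such puck, beyond the work. Origin at the centre of its underside.
- bracket: Bystander: L-shaped bent sheet bracket, 90 x 60 mm, 48 mm high at its far edge, to the left. Origin at the centre of its underside.
- square: Bystander: yellow L-shaped magnet square, legs 100 mm, 18 mm high, to the right. Origin at its outer corner, on the table.
There are look-alikes about, which are no part of the job. Leave any blue or yellow look-alike of the plain_tube alone.

How it is judged:
On the way:
1. the tube lies on its side with the red face up (angle between tube's own x axis and vertical below 0.12 rad and height (world z) of tube below 0.035 m), for 0.2 s.
At the end, for the whole second after the job is handed in: The tube lies at rest on the table, red face up within 7 degrees, its side against either long side of the stop bar (gap at its middle under 5 mm, parallel within 4 degrees), its middle within 100 mm of the bar's middle along the bar; the plain tube still stands (all of step 1 and y of tube in the frame of stop_bar between -0.05 and 0.05 m and x of tube in the frame of stop_bar between -0.1 and 0.1 m and angle between the z axis of tube and the x axis of stop_bar, either way round below 0.07 rad and linear speed of tube below 0.02 m/s and angle between plain_tube's own z axis and vertical below 0.1 rad); the robot touches nothing.
It fails at once if the tube is lifted off the table (height (world z) of tube above 0.08 m or (height (world z) of tube above 0.055 m and angle between tube's own z axis and vertical between 1.3 and 1.84 rad)).
It fails at once if the plain tube is shifted by over 20 mm or tipped (distance of plain_tube from where it was at the start of the episode above 0.02 m or angle between plain_tube's own z axis and vertical above 0.3 rad).
It fails at once if a bystander (mallet, pliers, puck, bracket or magnet square) is shifted by over 20 mm (distance of any of mallet, pliers, puck_a, puck_b, bracket, square from where it was at the start of the episode above 0.02 m).
It also fails if it takes over 51 s, if anything falls off the work surface, if the arm or the gripper's body presses on something with over 40 N, if the wrist force passes 120 N, or if a joint passes its speed limit or range.

## Working session

There is one attempt and no reset: what is moved stays moved. The work goes in short steps, Python scripts to look and compute and a tool call to move; the robot and the scene stay as the last step left them, time stands still between calls to the robot, and variables do not carry over. Pictures are saved under pics/ and viewed, and the job is handed in when it is done.

Besides the shell and the picture viewer there is one more tool, called as name(argument=value, ...) on one line, values as JSON. apply_moves: Moves the arm, as the interface text tells. Its arguments: {"type":"object","properties":{"moves":{"type":"array","items":{"type":"array","items":{"type":"number"}}},"newtons":{"type":"number"}},"required":["moves"]}

```bash
mkdir -p pics; cat > h.py <<'E'
import numpy as np,cv2
from station import arm,eyes,job,outline_of
def world(f):
    z=f["z_map"];K=f["camera_matrix"];T=f["extrinsics"]
    v,u=np.mgrid[0:z.shape[0],0:z.shape[1]]
    p=np.stack([(u-K[0,2])/K[0,0]*z,-(v-K[1,2])/K[1,1]*z,-z,np.ones_like(z)],-1)
    w=p@np.array(T).T
    w=w[...,:3]; w[z<=0]=np.nan
    return w
def save(f,n): cv2.imwrite("pics/"+n,np.ascontiguousarray(f["color"][...,::-1]))
E
python3 - <<'E'
from h import *
s=arm.get_state();print({k:np.round(v,3) for k,v in s.items()})
for n in("scene","top"):
    f=eyes.grab_frame(n);save(f,n+"0.png");w=world(f);print(n,np.round(f["extrinsics"],3).tolist())
    for l in["tube","stop_bar","plain_tube","mallet","pliers","puck_a","bracket","square"]:
        for o in outline_of(l,f):
            p=w[o["region"]];p=p[~np.isnan(p[:,0])]
            print(l,round(o["score"],2),np.round(o["extent"]),np.round(np.median(p,0),3),np.round(np.percentile(p,2,axis=0),3),np.round(np.percentile(p,98,axis=0),3))
E
```

```text
{'t': np.float64(0.0), 'q': array([-0.893,  0.359,  0.011, -0.   , -1.224, -0.288]), 'qd': array([-0.001, -0.002,  0.001,  0.   , -0.   , -0.   ]), 'joint_efforts': array([-2.0000e-03, -5.8272e+01,  2.9305e+01,  6.9970e+00,  7.0000e-03,
       -0.0000e+00]), 'eef_pos': array([ 0.256, -0.624,  0.226]), 'ee_rot': array([ 3.14 , -0.   , -2.752]), 'force': array([-0.754, -0.005, -0.078]), 'moment': array([ 0.013, -0.019,  0.012]), 'width': np.float64(0.088)}
scene [[0.698, -0.601, 0.389, 1.086], [0.716, 0.59, -0.374, -0.512], [-0.005, 0.54, 0.842, 1.182], [0.0, 0.0, 0.0, 1.0]]
tube 0.91 [256. 220. 282. 255.] [ 0.614 -0.089  0.081] [ 0.581 -0.112  0.006] [ 0.631 -0.062  0.122]
stop_bar 0.85 [261. 175. 322. 251.] [0.579 0.035 0.039] [ 0.425 -0.001  0.006] [0.707 0.077 0.048]
plain_tube 0.84 [297. 149. 317. 184.] [0.517 0.169 0.084] [0.48  0.148 0.008] [0.541 0.208 0.122]
plain_tube 0.7 [361. 174. 385. 212.] [0.724 0.229 0.082] [0.69  0.211 0.007] [0.749 0.269 0.122]
plain_tube 0.57 [320. 166. 342. 212.] [0.626 0.163 0.08 ] [0.589 0.14  0.001] [0.646 0.2   0.122]
mallet 0.88 [ 63. 251. 130.
[... 1488 characters left out ...]
23]
plain_tube 0.6 [191. 148. 215. 174.] [0.719 0.245 0.074] [ 0.688  0.214 -0.002] [0.745 0.271 0.123]
mallet 0.8 [435. 235. 472. 335.] [ 0.442 -0.523  0.039] [ 0.211 -0.578  0.009] [ 0.5   -0.484  0.062]
mallet 0.65 [120. 214. 141. 282.] [0.439 0.498 0.012] [0.36  0.448 0.004] [0.544 0.513 0.019]
pliers 0.56 [117. 217. 142. 278.] [0.442 0.497 0.011] [ 0.36   0.447 -0.001] [0.545 0.516 0.019]
puck_a 0.69 [291. 144. 307. 162.] [ 0.753 -0.05   0.051] [ 0.729 -0.072  0.04 ] [ 0.777 -0.025  0.058]
bracket 0.82 [148. 176. 173. 210.] [0.624 0.384 0.003] [ 0.576  0.349 -0.003] [0.666 0.418 0.047]
square 0.57 [416. 166. 442. 208.] [ 0.657 -0.469  0.017] [ 0.593 -0.502  0.001] [ 0.717 -0.431  0.024]
```

```bash
python3 - <<'E'
import cv2,numpy as np
a=cv2.imread("pics/scene0.png")[130:350,130:420];b=cv2.imread("pics/top0.png")[130:350,110:490]
cv2.imwrite("pics/a.png",cv2.resize(a,None,fx=2.6,fy=2.6,interpolation=2));cv2.imwrite("pics/b.png",cv2.resize(b,None,fx=2.1,fy=2.1,interpolation=2))
E
python3 - <<'E'
from h import *
# top faces
for n in("scene","top"):
    f=eyes.grab_frame(n);w=world(f);c=f["color"].astype(int)
    z=w[...,2]
    with np.errstate(invalid='ignore'):
        m=(z>.112)&(z<.13)
        nL,lab=cv2.connectedComponents(m.astype(np.uint8))
        for i in range(1,nL):
            p=w[lab==i]
            if len(p)>30 and p[:,0].min()>.35: print(n,"top",len(p),np.round(cv2.minAreaRect(p[:,:2].astype(np.float32)*1000),1) if 0 else cv2.minAreaRect((p[:,:2]*1000).astype(np.float32)), c[lab==i].mean(0))
        red=(c[...,0]>c[...,1]*1.7)&(c[...,0]>80)&(abs(w[...,0]-.6)<.08)&(abs(w[...,1]+.085)<.07)
        p=w[red];print("red",len(p),p.mean(0) if len(p) else 0)
        if len(p)>20:
            q=p[(p[:,2]>.02)&(p[:,2]<.11)];cov=np.cov(q[:,:2].T);e,V=np.linalg.eigh(cov);print(e,V[:,0],np.degrees(np.arctan2(V[1,0],V[0,0])),q.mean(0))
        m=(z>.034)&(z<.043)&(abs(w[...,0]-.57)<.2)&(abs(w[...,1]-.04)<.06)
        r=cv2.minAreaRect((w[m][:,:2]*1000).astype(np.float32));print("bar",m.sum(),r,(cv2.boxPoints(r)).round().tolist())
E
```

```text
scene top 140 ((695.8736572265625, 710.3837280273438), (120.35829162597656, 25.9234676361084), 52.552730560302734) [73.82142857 78.09285714 76.37142857]
scene top 150 ((748.2890014648438, 682.2752685546875), (123.21118927001953, 27.47025489807129), 51.0190544128418) [73.50666667 78.23333333 76.96      ]
scene top 103 ((506.8678283691406, 180.47128295898438), (46.135597229003906, 58.00271224975586), 43.303016662597656) [ 43.69902913  78.97087379 155.81553398]
scene top 139 ((614.1907958984375, 171.7293701171875), (51.929229736328125, 54.737186431884766), 63.71174621582031) [163.95683453 163.20863309 167.64028777]
scene top 146 ((718.874755859375, 242.30435180664062), (51.75935363769531, 54.15595626831055), 69.85115814208984) [171.3630137  163.6369863   21.96575342]
scene top 158 ((604.6328735351562, -85.7089614868164), (50.74500274658203, 53.321475982666016), 85.89496612548828) [168.18987342 137.91139241 140.46202532]
red 274 [ 0.62737939 -0.08881069  0.07230727]
[4.87241593e-05 2.04349146e-04] [-0.98930506 -0.14586123] -171.6128459246966 [ 0.62715709 -0.08910321  0.06721126]
bar 942 
[... 539 characters left out ...]
, 49.766876220703125), 64.8039321899414) [132.12371134 136.20618557 138.11340206]
top top 100 ((604.125244140625, -83.25863647460938), (50.18562698364258, 50.077571868896484), 85.54483032226562) [121.55 105.54 106.52]
top top 103 ((507.11798095703125, 182.08737182617188), (50.3066520690918, 50.682640075683594), 43.36962890625) [ 64.46601942  86.66990291 133.42718447]
red 30 [ 0.62661802 -0.08796729  0.11252969]
[5.13809363e-08 1.38887176e-04] [-0.99485828  0.10127686] 174.18729779156104 [ 0.62470421 -0.08956024  0.10526871]
bar 998 ((561.5641479492188, 45.578895568847656), (40.016937255859375, 299.2662658691406), 79.05615997314453) [[411.0, 54.0], [705.0, -2.0], [712.0, 37.0], [418.0, 94.0]]
```

View pics/a.png

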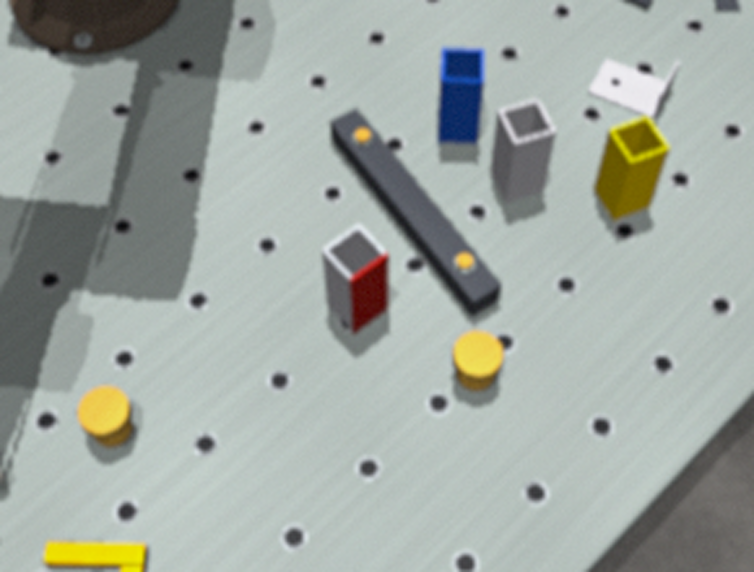

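View pics/b.png

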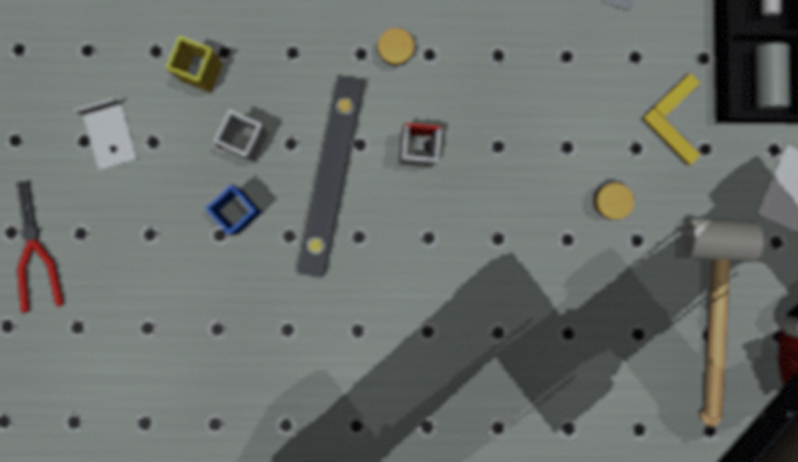

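The scene view shows the red-faced tube at about (256–282, 220–255) px. The red side looks away from the robot, at a yaw of about -4.5°. The bar runs at -10.9°, and puck_b is beyond it.

The plain tube is the bare one at (0.614, 0.173). The blue and yellow tubes are look-alikes. First I'll close and turn the gripper.

apply_moves(moves=[[-1,0,0,0,0.117],[-1,0,0,0,0.117],[-1,0,0,0,0.117],[-1,0,0,0,0.117],[-1,0,0,0,0],[-1,0,0,0,0]], newtons=20)

```text
t: 1.5
eef_pos: [0.2565, -0.6244, 0.2266]
ee_rot: [-3.142, 0.0, 3.067]
force: [0.2, -0.4, 0.4]
width: 0.0531
```

apply_moves(moves=[[-1,-0.0191,0.0282,0,0],[-1,-0.0191,0.0282,0,0],[-1,-0.0191,0.0282,0,0],[-1,-0.0191,0.0282,0,0],[-1,-0.0191,0.0282,0,0],[-1,-0.0191,0.0282,0,0],[-1,-0.0191,0.0282,0,0],[-1,-0.0191,0.0282,0,0],[-1,-0.0191,0.0282,0,0],[-1,-0.0191,0.0282,0,0]])

```text
t: 2.33
eef_pos: [0.4698, -0.3567, 0.2269]
ee_rot: [-3.141, 0.001, 3.068]
force: [-0.4, -0.6, 0.5]
width: 0.0003
```

apply_moves(moves=[[-1,-0.0191,0.0282,0,0],[-1,-0.0191,0.0282,0,0],[-1,-0.0191,0.0282,0,0],[-1,-0.0191,0.0282,0,0],[-1,-0.0191,0.0282,0,0],[-1,-0.0191,0.0282,0,0],[-1,-0.0191,0.0282,0,0],[-1,-0.0191,0.0282,0,0],[-1,-0.0191,0.0282,0,0],[-1,-0.0191,0.0282,0,0],[-1,0,0,0,0],[-1,0,0,0,0]])

```text
t: 3.33
eef_pos: [0.6821, -0.0902, 0.2257]
ee_rot: [-3.141, -0.001, 3.07]
force: [-0.6, -0.4, 0.1]
width: 0.0005
```

apply_moves(moves=[[-1,0,0,0.025,0],[-1,0,0,0.025,0],[-1,0,0,0.025,0],[-1,0,0,0.025,0],[-1,0,0,0.024,0],[-1,0.01,0,0,0],[-1,0.01,0,0,0],[-1,0.01,0,0,0],[-1,0.005,0,0,0],[-1,0.0,0,0,0]])

```text
t: 4.17
eef_pos: [0.646, -0.0892, 0.1049]
ee_rot: [3.141, 0.003, 3.064]
force: [-0.7, 0.3, -0.7]
width: 0.0001
```

apply_moves(moves=[[-1,0.004,0,0,0],[-1,0.004,0,0,0],[-1,0.004,0,0,0],[-1,0.004,0,0,0],[-1,0.004,0,0,0],[-1,0.004,0,0,0],[-1,0.0,0,0,0]])

```text
t: 4.75
eef_pos: [0.6215, -0.0872, 0.1024]
ee_rot: [3.142, -0.001, 3.063]
force: [1.0, -0.4, 0.4]
width: 0.0006
```

```bash
python3 - <<'E'
from h import *
f=eyes.grab_frame("scene");cv2.imwrite("pics/c.png",cv2.resize(f["color"][130:350,130:420,::-1],None,fx=2.6,fy=2.6))
E
```

```text
(no output)
```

View pics/c.png

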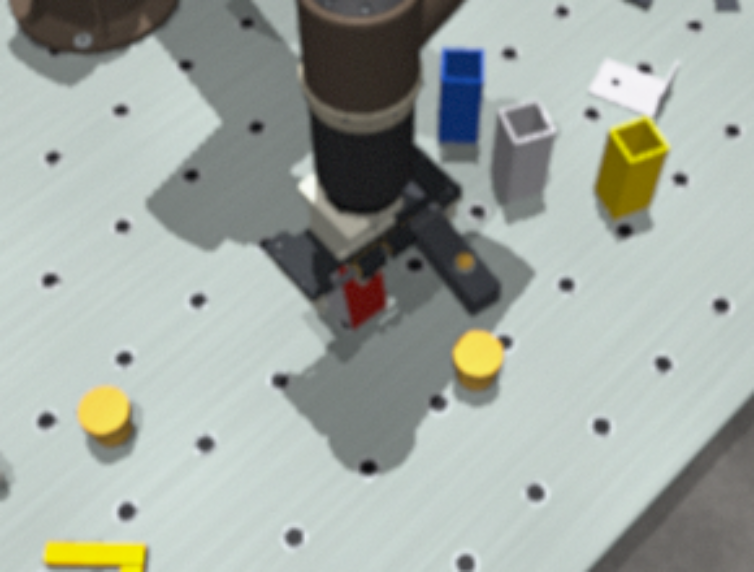

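The view shows the tube tilting about its near edge, with the red face at about (360, 295) in the crop. I'll keep pushing.

apply_moves(moves=[[-1,0.004,0,0,0],[-1,0.004,0,0,0],[-1,0.004,0,0,0],[-1,0.004,0,0,0],[-1,0.004,0,0,0],[-1,0.004,0,0,0],[-1,0.004,0,0,0],[-1,0.004,0,0,0],[-1,0.003,0,0,0],[-1,0.0,0,0,0],[-1,0,0,0,0],[-1,0,0,0,0]])

```text
t: 5.8
eef_pos: [0.5878, -0.0846, 0.1026]
ee_rot: [-3.142, 0.0, 3.063]
force: [0.4, -0.1, 0.1]
width: 0.0005
```

```bash
python3 - <<'E'
from h import *
f=eyes.grab_frame("scene");cv2.imwrite("pics/d.png",cv2.resize(f["color"][130:350,130:420,::-1],None,fx=2.6,fy=2.6))
E
```

```text
(no output)
```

View pics/d.png

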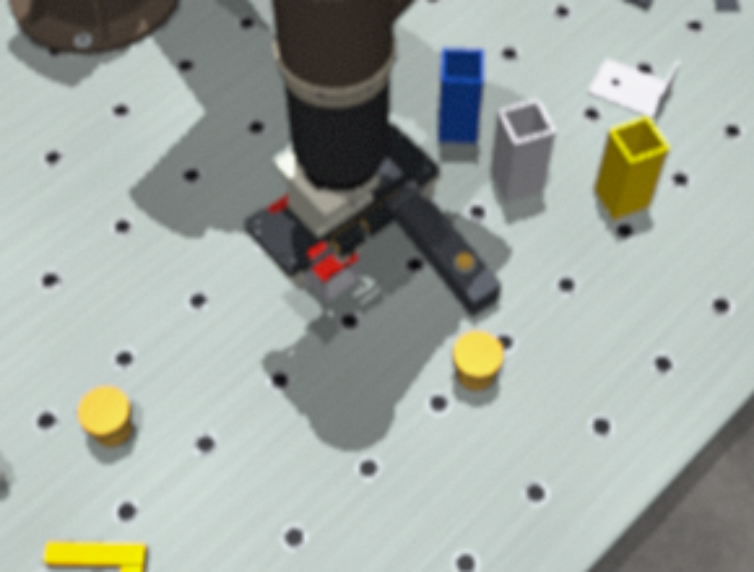

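The tube has fallen with its red face up. Next I'll rise, move clear to the -y side, turn the gripper and measure.

apply_moves(moves=[[-1,0,0,-0.03,0],[-1,0,0,-0.03,0],[-1,0.02,-0.033,0,0],[-1,0.02,-0.033,0,0],[-1,0.02,-0.034,0,0],[-1,0.02,-0.034,0,0],[-1,0,0,0,-0.12],[-1,0,0,0,-0.12],[-1,0,0,0,-0.12],[-1,0,0,0,-0.12],[-1,0,0,0,-0.12],[-1,0,0,0,-0.12]])

```text
t: 6.85
eef_pos: [0.4976, -0.2121, 0.1626]
ee_rot: [-3.142, 0.0, -2.494]
force: [-0.1, -0.6, -0.4]
width: 0.0003
```

apply_moves(moves=[[0.36,0,0,0,-0.12],[0.36,0,0,0,-0.12],[0.36,0,0,0,-0.12],[0.36,0,0,0,-0.12],[0.36,0,0,0,-0.12],[0.36,0,0,0,-0.12],[0.36,0,0,0,0],[0.36,0,0,0,0]])

```text
t: 7.52
eef_pos: [0.4975, -0.2119, 0.1625]
ee_rot: [3.142, 0.0, -1.784]
force: [-0.5, 0.0, -0.3]
width: 0.0483
```

```bash
cat > m.py <<'E'
from h import *
import sys
for n in("scene","top"):
    f=eyes.grab_frame(n);w=world(f);c=f["color"].astype(int)
    save(f,n+sys.argv[1]+".png");cv2.imwrite("pics/%s%sz.png"%(n,sys.argv[1]),cv2.resize(f["color"][130:350,130:420,::-1],None,fx=2.6,fy=2.6))
    red=(c[...,0]>c[...,1]*1.6)&(c[...,0]>60)&(abs(w[...,0]-.52)<.15)&(abs(w[...,1]+.06)<.12)&(w[...,2]>.035)&(w[...,2]<.062)
    p=w[red]; r=cv2.minAreaRect((p[:,:2]*1000).astype(np.float32));print(n,"red",len(p),np.round(p.mean(0),3),r)
    z=w[...,2]; m=(z>.034)&(z<.043)&(abs(w[...,0]-.57)<.2)&(abs(w[...,1]-.04)<.06)
    m&=c[...,0]<c[...,1]*1.4
    r=cv2.minAreaRect((w[m][:,:2]*1000).astype(np.float32));print("bar",m.sum(),r)
E
python3 m.py 1
```

```text
scene red 570 [ 0.52  -0.079  0.05 ] ((519.2168579101562, -78.28443908691406), (50.689334869384766, 121.1915283203125), 85.29145812988281)
bar 969 ((562.1763916015625, 43.22166442871094), (43.56272506713867, 301.77130126953125), 79.00944519042969)
top red 0 [nan nan nan] ((0.0, 0.0), (0.0, 0.0), 0.0)
bar 482 ((561.6636352539062, 45.61347961425781), (39.930416107177734, 299.9090576171875), 79.0419921875)m.py:7: RuntimeWarning: Mean of empty slice.
  p=w[red]; r=cv2.minAreaRect((p[:,:2]*1000).astype(np.float32));print(n,"red",len(p),np.round(p.mean(0),3),r)
  ret = um.true_divide(
```

View pics/top1z.png

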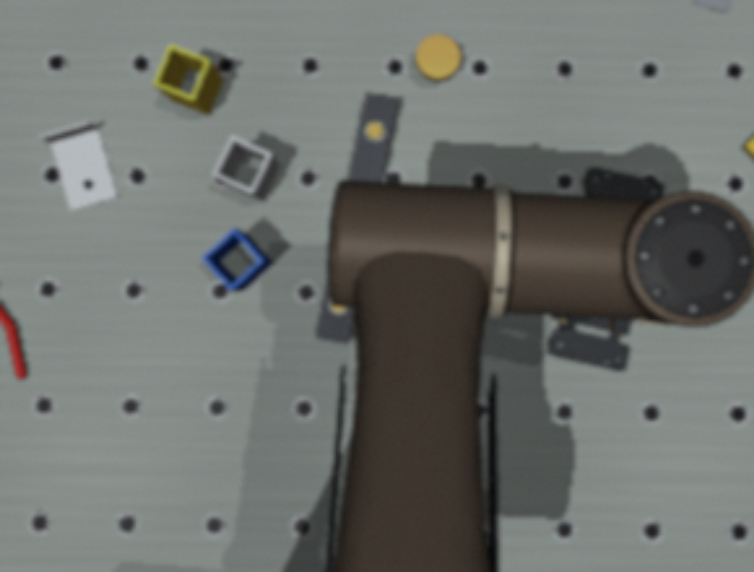

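View pics/scene1z.png

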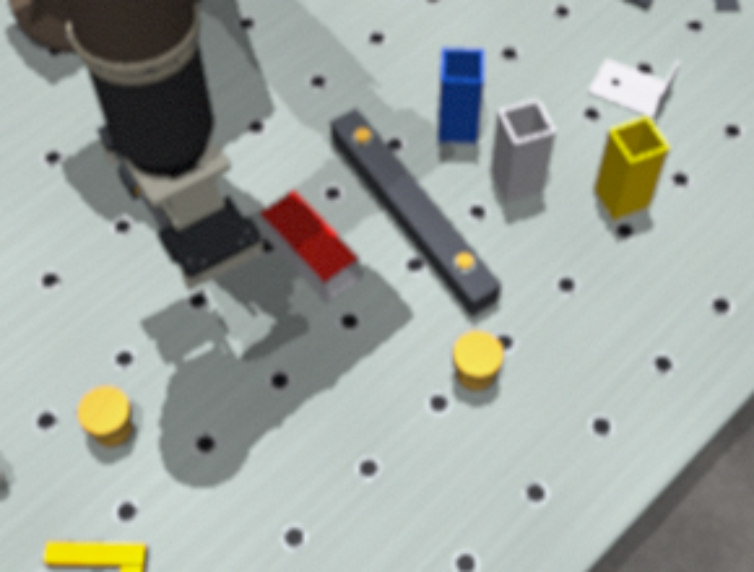

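The scene view shows the tube lying with its red face up at crop (310, 235), which is world (0.5195, -0.0775) at -4.7°. I'll align the gripper to the bar, go down beside the tube, and push with both fingers.

apply_moves(moves=[[0.36,0,0.004,0,-0.023],[0.36,0,0,0.03,0],[0.36,0,0,0.03,0],[0.36,0,0,0.03,0],[0.36,0,0,0.03,0],[0.36,0,0,0.02,0],[0.36,0,0,0,0],[0.36,0,0,0,0]])

```text
t: 8.28
eef_pos: [0.4928, -0.2111, 0.0221]
ee_rot: [3.139, -0.001, -1.757]
force: [-0.2, 0.2, 1.1]
width: 0.0596
```

apply_moves(moves=[[0.36,-0.015,0,0,0],[0.36,-0.015,0,0,0],[0.36,-0.015,0,0,0],[0.36,-0.015,0,0,0],[0.36,0,0,0,0]])

```text
t: 8.7
eef_pos: [0.5067, -0.1505, 0.025]
ee_rot: [-3.138, 0.001, -1.755]
force: [-0.7, 0.4, 0.7]
width: 0.0594
```

apply_moves(moves=[[0.36,-0.008,0,0.003,0.007],[0.36,-0.008,0,0,0],[0.36,-0.008,0,0,0],[0.36,-0.008,0,0,0],[0.36,-0.008,0,0,0],[0.36,-0.008,0,0,0],[0.36,-0.008,0,0,0],[0.36,-0.008,0,0,0],[0.36,-0.008,0,0,0],[0.36,-0.008,0,0,0],[0.36,-0.008,0,0,0],[0.36,-0.008,0,0,0]])

```text
t: 9.7
eef_pos: [0.523, -0.0571, 0.0195]
ee_rot: [3.141, -0.0, -1.764]
force: [-0.9, -3.8, 1.1]
width: 0.0598
```

apply_moves(moves=[[0.36,-0.004,0,0,0],[0.36,-0.004,0,0,0],[0.36,-0.004,0,0,0],[0.36,-0.004,0,0,0],[0.36,0,0,0,0],[0.36,0,0,0,0]])

```text
t: 10.2
eef_pos: [0.5266, -0.0416, 0.0197]
ee_rot: [-3.141, 0.001, -1.764]
force: [-0.2, 0.0, -0.4]
width: 0.0595
```

```bash
python3 m.py 2 2>/dev/null
```

```text
scene red 3 [0.537 0.019 0.049] ((537.3550415039062, 18.63786506652832), (0.6105958819389343, 7.080117225646973), 70.81465148925781)
bar 716 ((586.9025268554688, 33.99835205078125), (50.22434616088867, 249.56861877441406), 79.32610321044922)
top red 4 [0.595 0.005 0.048] ((593.9642333984375, 4.25154447555542), (3.2447314262390137, 6.166260719299316), 0.6743257641792297)
bar 520 ((561.4514770507812, 45.59693145751953), (40.04563903808594, 298.9776611328125), 79.05404663085938)
```

View pics/scene2z.png

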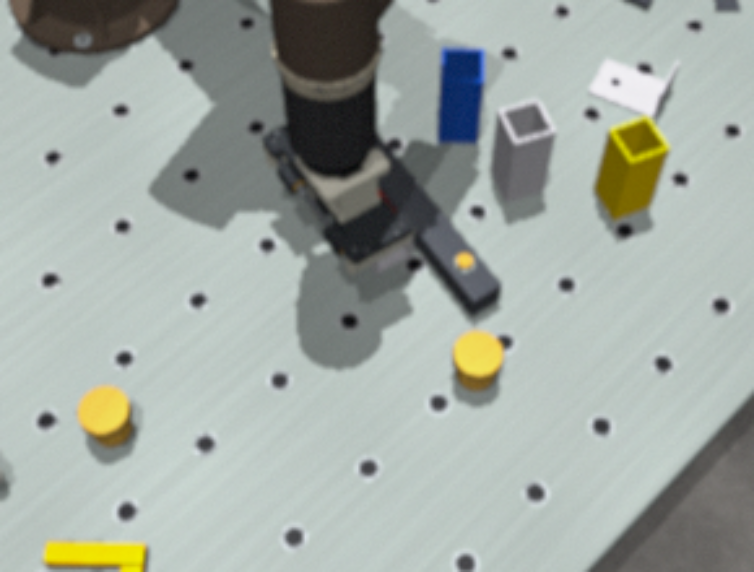

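apply_moves(moves=[[0.36,-0.002,0,0,0],[0.36,-0.002,0,0,0],[0.36,-0.002,0,0,0],[0.36,-0.002,0,0,0],[0.36,-0.001,0,0,0],[0.36,0,0,0,0]])

```text
t: 10.8
eef_pos: [0.5276, -0.0334, 0.0196]
ee_rot: [3.141, -0.0, -1.764]
force: [-1.2, -4.1, 2.8]
width: 0.0595
```

apply_moves(moves=[[0.36,-0.001,0,0,0],[0.36,-0.001,0,0,0],[0.36,0,0,0,0],[0.36,0,0,0,0]])

```text
t: 11.13
eef_pos: [0.5277, -0.0329, 0.0197]
ee_rot: [3.141, -0.002, -1.763]
force: [0.6, -13.8, 2.2]
width: 0.0592
```

Force is up to 14 N and the tool has stopped, so the tube is against the bar. One more small push to seat it, then I'll back off and look.

apply_moves(moves=[[0.36,-0.001,0,0,0],[0.36,0,0,0,0],[0.36,0.004,0,0,0],[0.36,0.01,0,0,0],[0.36,0.03,0,0,0],[0.36,0.04,0,0,0],[0.36,0.04,0,0,0],[0.36,0.03,0,-0.03,0],[0.36,0,0,-0.04,0],[0.36,0,0,-0.04,0],[0.36,0,0,0,0]])

```text
t: 12.05
eef_pos: [0.5033, -0.1825, 0.1367]
ee_rot: [-3.129, 0.001, -1.764]
force: [2.0, -0.1, 0.3]
width: 0.0597
```

```bash
python3 m.py 3 2>/dev/null; python3 - <<'E'
from h import *
for n in("scene","top"):
    f=eyes.grab_frame(n);w=world(f)
    for l in["plain_tube","mallet","pliers","puck_a","bracket","square"]:
        for o in outline_of(l,f):
            p=w[o["region"]];p=p[~np.isnan(p[:,0])];print(n,l,round(o["score"],2),np.round(np.median(p,0),3))
E
```

```text
scene red 599 [0.537 0.004 0.05 ] ((532.6581420898438, 6.661735534667969), (57.30785369873047, 133.21560668945312), 78.72535705566406)
bar 902 ((557.423583984375, 18.894424438476562), (91.74176788330078, 301.2591857910156), 79.2182846069336)
top red 74 [ 0.589 -0.002  0.05 ] ((590.549072265625, -5.038740158081055), (49.57637405395508, 15.873528480529785), 89.95343017578125)
bar 425 ((562.6358642578125, 45.929229736328125), (39.7523078918457, 297.9481506347656), 78.69467163085938)
scene plain_tube 0.97 [0.517 0.169 0.083]
scene plain_tube 0.75 [0.723 0.23  0.08 ]
scene mallet 0.67 [ 0.462 -0.53   0.041]
scene pliers 0.67 [0.439 0.493 0.011]
scene puck_a 0.85 [ 0.758 -0.056  0.051]
scene puck_a 0.59 [ 0.535 -0.375  0.051]
scene puck_a 0.18 [0.623 0.379 0.003]
scene bracket 0.82 [0.623 0.38  0.003]
scene square 0.8 [ 0.658 -0.474  0.017]
top plain_tube 0.9 [0.72  0.242 0.078]
top plain_tube 0.8 [0.617 0.171 0.084]
top plain_tube 0.8 [0.508 0.184 0.089]
top mallet 0.86 [ 0.445 -0.523  0.038]
top pliers 0.92 [0.442 0.497 0.012]
top puck_a 0.61 [ 0.529 -0.379  0.051]
top puck_a 0.57 [ 0.754 -0.05   0.052]
top bracket 0.73 [0.624 0.384 0.003]
top square 0.62 [ 0.655 -0.469  0.017]
```

View pics/scene3z.png

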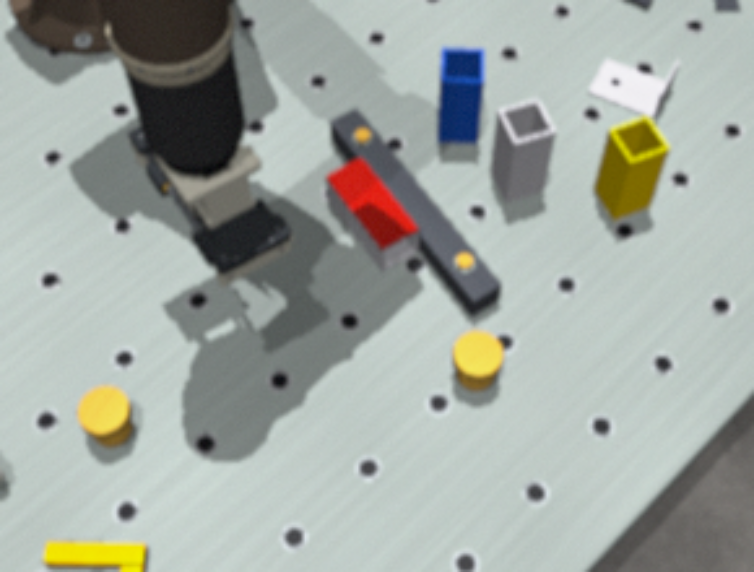

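```bash
python3 - <<'E'
from h import *
f=eyes.grab_frame("scene");w=world(f);c=f["color"].astype(int)
red=((c[...,0]>c[...,1]*3)&(c[...,0]>60)&(abs(w[...,0]-.52)<.15)&(abs(w[...,1])<.08)&(w[...,2]>.044)&(w[...,2]<.056))
p=w[red];r=cv2.minAreaRect((p[:,:2]*1000).astype(np.float32));print(len(p),r)
a=np.radians(-10.96);d=p[:,:2].mean(0)-[.562,.0432];print("bar frame",d@[np.cos(a),np.sin(a)],d@[-np.sin(a),np.cos(a)])
A=np.c_[p[:,:2]-p[:,:2].mean(0),np.ones(len(p))];print("tilt",np.linalg.lstsq(A,p[:,2],rcond=None)[0])
print(arm.get_state()["force"]); job.job_done()
E
```

```text
511 ((536.6710205078125, 2.425251007080078), (49.52327346801758, 118.40966033935547), 80.03970336914062)
bar frame -0.01715154405998364 -0.04416468914304079
tilt [ 0.00267571 -0.01423844  0.05015445]
[-0.13403628  0.69729072 -0.10753922]
the job is handed in; nothing more can be done
```

I tipped the red-faced tube over with closed fingers near the top of the red face, and it fell red face up. Then I pushed it sideways with two spread fingers until it stopped against the bar at about 14 N. I added a 1 mm push to seat it, backed the arm clear and handed the job in at about 12 s.

**Position:** in the last scene picture the tube's middle is at x = -17 mm, y = -44 mm in the bar's frame, where flush would be -45 mm.

**Angle:** the tube is parallel to the bar within about 1°. The red face is up, with a tilt under 1° and its height at 50 mm.

**Other objects:** the bystanders' measured positions changed by only a few millimetres. In that check the scene camera's detector did not report the plain tube. The top camera showed it at (0.617, 0.171) against (0.616, 0.177) at the start, and it was still standing in the last scene picture I viewed.

**Checks that disagreed:**
- The first red-face outline after the final push came out too large, at 57 x 133 mm. It seems to have included a bolt head, and a stricter colour threshold gave 50 x 118 mm.
- The top camera's view of the tube was mostly hidden by the arm, so the final position rests on the scene camera and the contact force.

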